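# Hang the marker holder in the facilitation case

## Task

Pick up the grey marker holder and hang it inside the open black case: both holes of its flange on the two brass pins of the case's front wall, lowered gently until the flange lies flat on the rim, and let go. Then push the red keeper round until it is fully closed over the end of the flange. Leave the other things on the table where they are.

Things in the scene. Friction and masses are not known exactly. Their poses are not given: they have to be found in the camera images.
- holder_fin (a point): Upright yellow fin in the middle of the marker holder, to lift it by: 12 mm thick (x), 44 mm long (y), from 72 to 122 mm above the holder's foot. This point is on the fin's mid-plane, 104 mm above the foot. Holder axes: z up, y along the trough, -x the side of the flange. Marker caps beside it at y = 29 mm and more, tops 14 mm lower than this point.
- hole_left (a point): Centre of the flange hole on the holder's +y side, on the flange's underside: at (-31, +45, -40) mm from holder_fin in the holder's axes. Goes on pin_left.
- hole_right (a point): Centre of the flange hole on the holder's -y side, on the flange's underside: at (-31, -45, -40) mm from holder_fin. Goes on pin_right.
- pin_left (a point): Foot of the case's +y brass pin, on top of the aluminium rim of the front wall (100 mm above the table). Upright, 8 mm thick, 26 mm tall, tapering to 3 mm over its top 11 mm. Case axes: x from the front wall into the case, away from the robot, y along the wall, z up.
- pin_right (a point): Foot of the case's -y brass pin, 90 mm from pin_left; same shape and axes.
- keeper_pivot (a point): Upright pivot of the red keeper on the rim, 58 mm beyond pin_left (+y), 14 mm above the rim. Case axes.
- keeper_knob (a point): Middle of the upright red knob on the keeper: 10 mm thick, 36 mm from the pivot, from 17 to 51 mm above the rim (this point is 34 mm above the rim). Push it sideways to turn the keeper, a flat red bar 16 mm wide reaching 45 mm from the pivot, its underside 2.7 mm above the hung flange.
- keeper (a joint): Keeper angle in rad: 0 = closed, at its stop, bar along the rim pointing from the pivot towards pin_left (-y of the case), over the flange end. It grows as the bar swings towards the robot (-x of the case): at 1.57 it points at the robot, off the rim; 2.4 is the other stop. It stays where it is left; about 1 N at the knob moves it.
- tape: Roll of clear tape lying flat, 90 mm across, 24 mm high; bystander.
- eraser: Blue felt board eraser, 50 x 110 x 30 mm; bystander.
- cards: Stack of round orange cards, 95 mm across, 16 mm high; bystander.
- gluestick: Upright red glue stick, 28 mm thick, 100 mm high; bystander.
- pinjar: Amber jar of pins with black cap, 56 mm across, 60 mm high; bystander.
- stapler: Blue stapler lying flat, 30 x 130 x 34 mm; bystander.
- notes: Block of yellow notes, 76 x 76 x 30 mm; bystander.
- case: Open black case, fixed, 400 mm wide (y), lid folded flat behind. Origin on the table under the mid-point of the two pins. Front wall and rim 22 mm thick, centred on the pins; behind it a free bay from x 11 to 95 mm, y -122 to 135 mm, floor at z 8 mm. The holder hangs with its trough in this bay and its flange on the rim, towards the robot.
- holder: Marker holder, loose, about 320 g; origin: centre of its foot. Grey trough 36 (x) x 160 (y) x 72 (z) mm with four capped markers stuck fast in it (22 mm thick, at y -64, -40, 40, 64 mm, tops at z 90 mm). At the top of its -x side a level flange sticks out 26 mm: 170 mm long (y), 8 mm thick, underside at z 64 mm, with two 13 mm round through holes.
Not all that is in view belongs to the job. Of the things like the holder, leave any that is blue or pink; of the rest the larger one is meant.

How it is judged:
On the way, in this order (a step that is already met when the one before it is completed fails the run):
1. the holder hangs on both pins, flange on the rim, and is let go (horizontal distance between hole_left and pin_left below 0.006 m and horizontal distance between hole_right and pin_right below 0.006 m and z of hole_left in the frame of pin_left below 0.005 m and z of hole_right in the frame of pin_right below 0.005 m and angle between holder_fin's own z axis and vertical below 0.15 rad and contact force between the fingers and anything else below 0.3 N), for 0.2 s.
2. the keeper is pushed closed (value of joint keeper below 0.15 rad), for 0.1 s.
At the end, for the whole second after the job is handed in: Both holes are on their own pins (centres within 6 mm sideways), the flange's underside within 5 mm of the rim at both holes, the holder upright within 0.15 rad, and the keeper closed to within 0.15 rad of its stop over the flange (horizontal distance between hole_left and pin_left below 0.006 m and horizontal distance between hole_right and pin_right below 0.006 m and z of hole_left in the frame of pin_left below 0.005 m and z of hole_right in the frame of pin_right below 0.005 m and angle between holder_fin's own z axis and vertical below 0.15 rad and value of joint keeper below 0.15 rad); the robot touches nothing.
It fails at once if the holder is rammed onto the case (over 60 N) (contact force between holder and case above 60 N).
It fails at once if the holder is dropped onto the pins: it moves faster than 0.35 m/s within 25 mm of its hung place (distance between hole_left and pin_left below 0.025 m and linear speed of holder above 0.35 m/s).
It fails at once if a bystander is moved more than 30 mm (distance of any of tape, eraser, cards, gluestick, pinjar, stapler, notes from where it was at the start of the episode above 0.03 m).
It also fails if it takes over 53 s, if anything falls off the work surface, if the arm or the gripper's body presses on something with over 40 N, if the wrist force passes 120 N, or if a joint passes its speed limit or range.

## Robot

A 7-joint arm with a two-finger parallel gripper is mounted at the origin on the work surface. World frame = base frame: x ahead of the robot, y to its left, z up, the work surface at z = 0. Lengths are in m, angles in rad, forces in N, time in s.
With the tool pointing down it reaches from about 0.4 to 0.85 m from the base axis. Payload 4.5 kg.
Tool frame: the origin (TCP) lies midway between the tips of the shut fingers; the grasp point (between the pads) lies 19 mm behind it; z points along the fingers, x is the direction in which the jaws open and shut, and the axes are right-handed (so a half turn about z gives the same grasp; the last joint's range is limited). The gripper opens to 88 mm and grips with 3 to 60 N. Pads are 18 mm wide; open, the fingers measure 123 mm over their backs; the gripper's body (75 mm by 187 mm) begins 45 mm behind the grasp point.
Start: joints at [-1.184, 0.689, -0.195, 1.565, 0.157, 0.902, -0.215], TCP at [0.216, 0.587, 0.239] pointing down, gripper open.
Joint ranges: [-3.01, 3.01], [-0.46, 2.08], [-1.47, 1.51], [0.13, 2.56], [-1, 4.14], [0.04, 2.09], [-2.66, 2.66]. Speed limits (rad/s): [2.57, 2.57, 3.14, 3.14, 3.14, 3.14, 3.14].

## Interface

Orientations are given as a unit quaternion [x, y, z, w].
In Python, from plant import r gives the robot as it stands. The module is installed in compiled form; this text tells all that it offers.
- The arm moves only by the tool play_rows, never from a script. Its argument "increments" is a list of rows, each a list of 7 numbers: the opening, from 0 (shut) to 1 (fully open), then the shift along the tool's x, y, z in mm, then the turn, a rotation vector about the tool's x, y, z in rad. In form: [[hand, dx, dy, dz, wx, wy, wz], ...]. A call has exactly 8 rows; each row shifts and turns the pose as measured when the row begins, along the tool's axes as they then stand; what a row does not reach is not made up. A row lasts 1/8 s, in which the tool goes at most 62.5 mm and 10.7 degrees, less where a joint would pass 70% of its speed; a pose out of reach is approached as far as the arm can. A call is refused whole if a number of a shift passes 62.5 or a number of a turn 0.188, either way. A call with a gripper value outside its range is refused whole. The fingers move at their own pace and stop on an object; "grip_force" is the grip in N (left out, the last holds). Time passes only in rows, so rows that do not move let the fingers close, or fill a call up. It gives the time, the measured TCP pose, the force and the opening at its end, in the units of the state.
- r.get_state(): the state, without advancing time (a new reading comes with each control period).
- r.snapshot(name): name is "scene" or "top"; returns the picture (400x640x3 uint8, red, green, blue); there is no depth.
- r.get_calibration(name): a dict with "fx", "fy", "cx", "cy" (pixels), "dist" ([k1, k2, p1, p2, k3] as OpenCV has them; the pictures are not rectified), "R" (3x3) and "t" (3): a world point X has camera coordinates R X + t. Camera axes: x right, y down, z forward; pixel columns grow to the right and rows downward; lengths in m; the calibration is good to about 2 mm. A picture is of the moment at which its call begins. get_calibration takes no time and is no camera call.
- r.finish_job(): hands the job in, once; it reports no verdict.
The state is a dict: "clock": time; "q": joint angles; "qd": joint speeds; "joint_torque": joint torques, N m; "tool_pos": TCP position; "eef_rot": TCP orientation; "contact_force": force on the tool from outside, world axes, zero at the start; "moment": the same for the moment, N m; "opening": opening from 0.0 (shut) to 1.0 (fully open).
Only numpy, scipy, OpenCV 4.12 (cv2) and the standard library are available. Lean on these libraries where they do the work, as an engineer would, in place of code of your own. Each camera call takes 0.05 s, during which the arm holds its last target.

## Working session

There is one attempt and no reset: what is moved stays moved. The work goes in short steps, Python scripts to look and compute and a tool call to move; the robot and the scene stay as the last step left them, time stands still between calls to the robot, and variables do not carry over. Pictures are saved under pics/ and viewed, and the job is handed in when it is done.

Besides the shell and the picture viewer there is one more tool, called after "Emit:" as name(argument=value, ...) on one line, values as JSON. play_rows: Moves the arm, as the interface text tells. Its arguments: {"type":"object","properties":{"increments":{"type":"array"},"grip_force":{"type":"number"}},"required":["increments"]}

```bash
mkdir -p pics
cat > h.py <<'E'
import numpy as np, cv2
from plant import r
def snap(n,f):
    im=r.snapshot(n); cv2.imwrite(f'pics/{f}.png',im[:,:,::-1]); return im
def K(n):
    c=r.get_calibration(n); return c,np.array([[c['fx'],0,c['cx']],[0,c['fy'],c['cy']],[0,0,1.]]),np.array(c['dist']),np.array(c['R']),np.array(c['t'])
def ray(n,uv):
    c,k,d,R,t=K(n); p=cv2.undistortPoints(np.array([[uv]],float),k,d)[0,0]
    return -R.T@t, R.T@np.array([p[0],p[1],1])
def onz(n,uv,z):
    o,v=ray(n,uv); return o+v*(z-o[2])/v[2]
def tri(a,ua,b,ub):
    o1,v1=ray(a,ua);o2,v2=ray(b,ub);v1/=np.linalg.norm(v1);v2/=np.linalg.norm(v2)
    s=np.linalg.lstsq(np.c_[v1,-v2],o2-o1,rcond=None)[0]
    p,q=o1+v1*s[0],o2+v2*s[1]; return (p+q)/2,np.linalg.norm(p-q)
def proj(n,X):
    c,k,d,R,t=K(n); return cv2.projectPoints(np.array(X,float).reshape(-1,1,3),cv2.Rodrigues(R)[0],t,k,d)[0][:,0]
E
python3 - <<'E'
from h import *
for n in('scene','top'): 
    snap(n,n+'0'); c,k,d,R,t=K(n); print(n,-R.T@t,k,d)
print(r.get_state())
E
```

```text
scene [0.94539828 0.27874061 1.0788682 ] [[381.19923      0.         317.80926921]
 [  0.         381.19923    206.44638614]
 [  0.           0.           1.        ]] [-0.0054279  0.         0.         0.         0.       ]
top [ 0.35662647 -0.05847821  1.49662995] [[381.03909058   0.         318.79211185]
 [  0.         381.03909058 198.09169373]
 [  0.           0.           1.        ]] [-0.02303478  0.          0.          0.          0.        ]
{'clock': 0.1, 'q': array([-1.18422165,  0.68988515, -0.19452099,  1.566236  ,  0.1572776 ,
        0.902485  , -0.21512282]), 'qd': array([ 0.000699  , -0.00174298,  0.00076969, -0.00316967, -0.00108961,
        0.00126874, -0.00055562]), 'joint_torque': array([-3.38768325e-03, -5.28495455e+01, -1.27211541e+00, -1.53837883e+01,
       -5.27487556e-02,  1.91264466e-03,  4.64159211e-05]), 'tool_pos': array([0.21577941, 0.58597044, 0.23800066]), 'eef_rot': array([ 8.20202626e-01,  5.72072540e-01, -6.36678244e-04,  5.05157873e-04]), 'contact_force': array([-0.47724066,  0.22821734,  0.58812425]), 'moment': array([-0.06989829,  0.02927302, -0.04606053]), 'opening': 1.0014099599451993}
```

View pics/scene0.png

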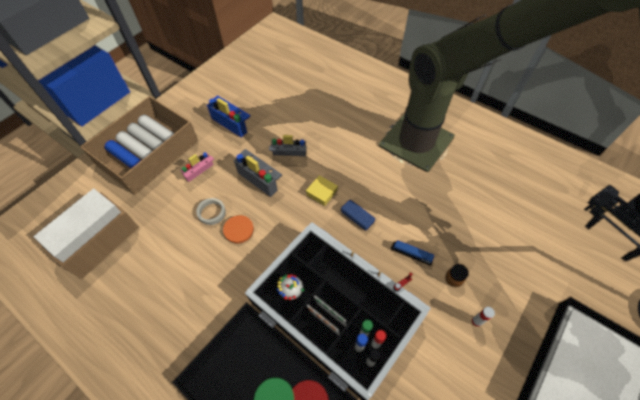

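View pics/top0.png

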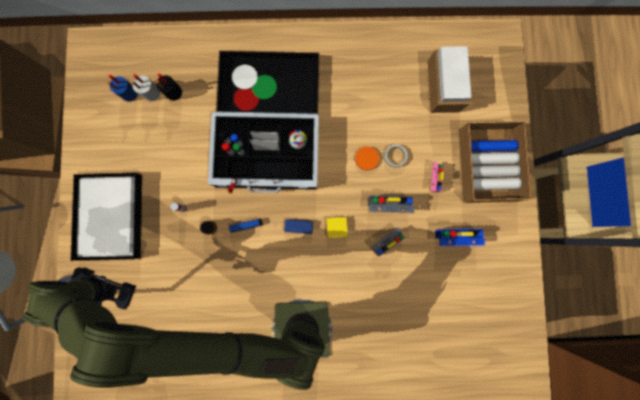

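Run:
```python
import cv2
a=cv2.imread('pics/scene0.png');b=cv2.imread('pics/top0.png')
def z(im,x0,x1,y0,y1,s,f): cv2.imwrite(f'pics/{f}.png',cv2.resize(im[y0:y1,x0:x1],None,fx=s,fy=s,interpolation=cv2.INTER_CUBIC))
z(b,355,455,180,260,8,'zt1'); z(a,220,320,120,200,8,'zs1')
z(b,200,330,105,200,6,'zt2'); z(a,240,440,220,370,4,'zs2')
```

```text
(no output)
```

View pics/zt1.png

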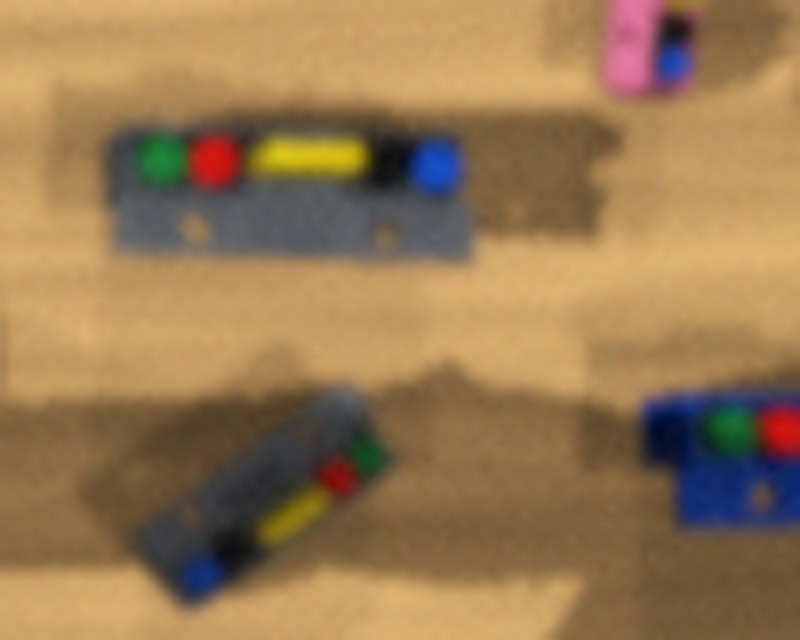

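View pics/zs1.png

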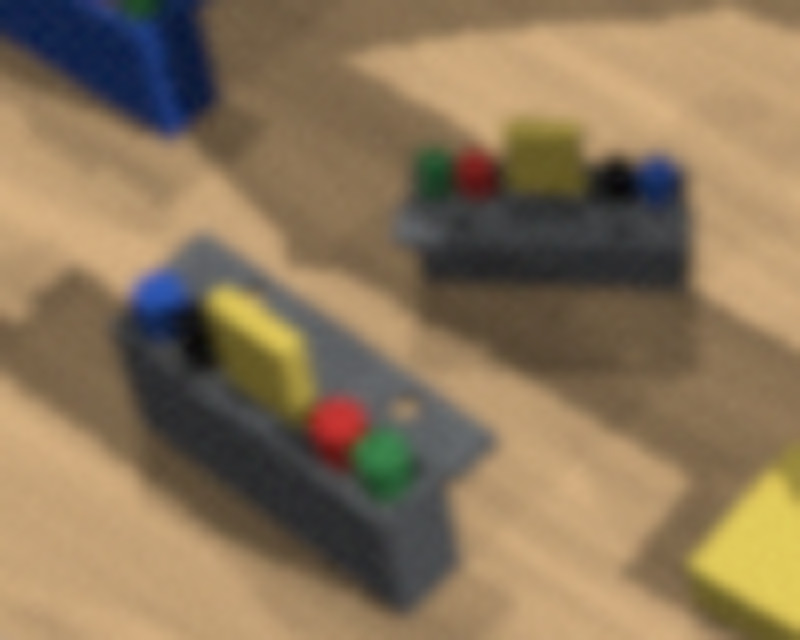

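View pics/zt2.png

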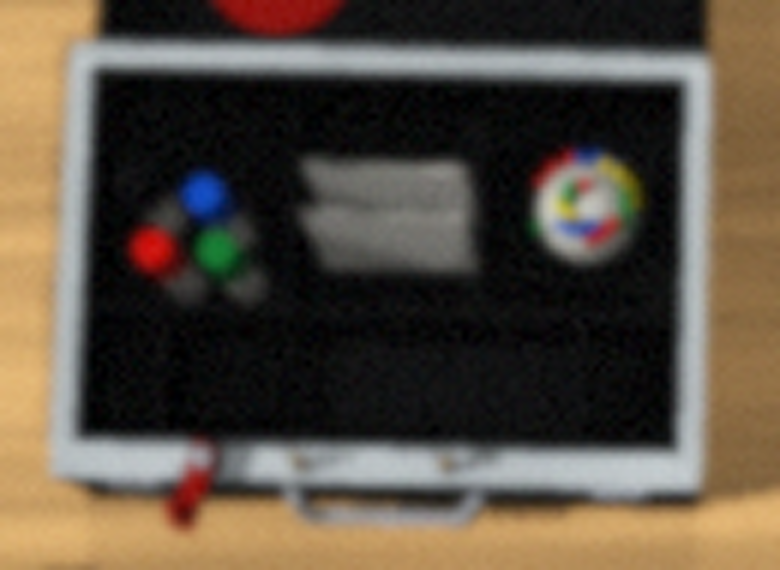

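View pics/zs2.png

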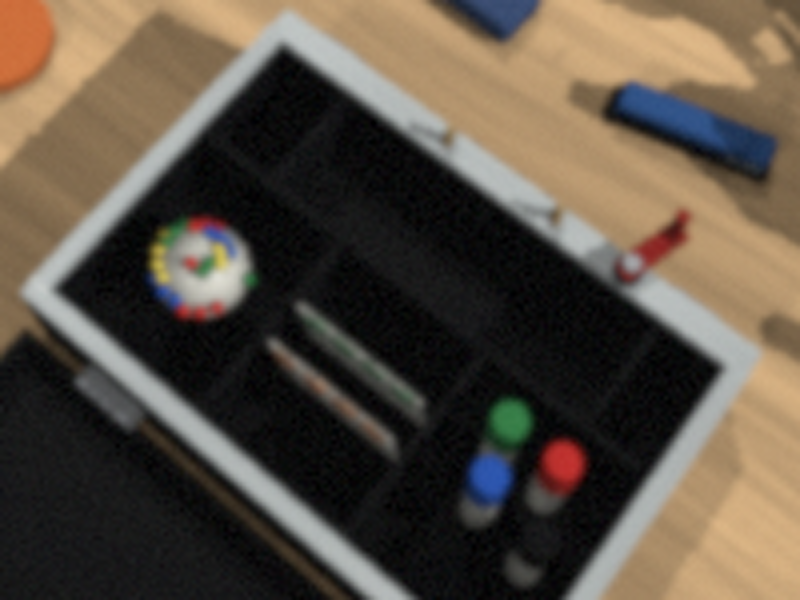

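```bash
cat >> h.py <<'E'
def blob(im,cond,box):
    x0,x1,y0,y1=box; s=im[y0:y1,x0:x1].astype(float); w=cond(s[...,0],s[...,1],s[...,2]); w=np.clip(w,0,None)
    yy,xx=np.mgrid[y0:y1,x0:x1]; return np.array([(w*xx).sum(),(w*yy).sum()])/max(w.sum(),1e-9), w
yel=lambda R,G,B:(np.minimum(R,G)-B>70)*1.
grn=lambda R,G,B:(G-np.maximum(R,B)>25)*1.
red=lambda R,G,B:(R-np.maximum(G,B)>70)*1.
blu=lambda R,G,B:(B-np.maximum(R,G)>50)*1.
E
python3 - <<'E'
from h import *
t=cv2.imread('pics/top0.png')[:,:,::-1]; s=cv2.imread('pics/scene0.png')[:,:,::-1]
T={'fin':(yel,(384,404,194,206)),'g':(grn,(368,382,194,206)),'r':(red,(376,388,194,206)),'b':(blu,(404,416,194,208))}
S={'fin':(yel,(243,262,153,175)),'g':(grn,(262,274,170,184)),'r':(red,(256,268,166,178)),'b':(blu,(232,246,150,164))}
for k,z in(('fin',.122),('g',.088),('r',.088),('b',.088)):
    a,w=blob(t,*T[k]); b,w2=blob(s,*S[k])
    print(k,a.round(2),int(w.sum()),b.round(2),int(w2.sum()),'onz top',onz('top',a,z).round(4),'scene',onz('scene',b,z).round(4),'tri',[np.round(q,4) for q in tri('top',a,'scene',b)])
# brass
np.set_printoptions(linewidth=200)
print('top pins')
for x0,y0 in((244,178),(268,178)):
    p=t[y0:y0+8,x0:x0+12].astype(int); print(p[...,0]-p[...,2]); 
for x0,y0 in((344,248),(370,267)):
    p=s[y0:y0+12,x0:x0+14].astype(int); print(p[...,0]-p[...,2])
E
```

```text
fin [393.38 199.14] 63 [252.55 161.58] 53 onz top [ 0.481  -0.3484  0.122 ] scene [ 0.484  -0.3416  0.122 ] tri [array([ 0.4807, -0.3487,  0.1134]), np.float64(0.0035)]
g [374.65 199.5 ] 34 [267.6  177.36] 42 onz top [ 0.4843 -0.2855  0.088 ] scene [ 0.4863 -0.2825  0.088 ] tri [array([ 0.4844, -0.2858,  0.0833]), np.float64(0.0012)]
r [381.42 199.58] 33 [261.66 172.51] 35 onz top [ 0.4835 -0.3108  0.088 ] scene [ 0.4832 -0.3104  0.088 ] tri [array([ 0.4833, -0.3106,  0.0881]), np.float64(0.0005)]
b [409.06 200.42] 33 [239.56 156.2 ] 25 onz top [ 0.4779 -0.414   0.088 ] scene [ 0.4763 -0.4134  0.088 ] tri [array([ 0.4773, -0.4131,  0.0894]), np.float64(0.0014)]
top pins
[[ -3  -1  -5  -2   1  -4  -3  -2  -2  -6  -7  -1]
 [-10  -7  -5  -8   0  -1  -3  -6  -9  -8  -7 -10]
 [ -7  -9  -7  -3   3   6  -2  -6  -9  -8  -9  -8]
 [-10  -9  -9  -3   7  16   8   0  -7  -9  -9 -11]
 [ -9 -10 -10  -6   4  12  10   0  -5  -9  -8 -10]
 [ -8 -10  -8  -7  -4   1   4  -3  -8  -9 -11  -9]
 [-11  -8 -10  -5  -7  -5  -6  -7 -10 -10  -9  -8]
 [ -8  -7  -6  -7  -8  -7  -7  -7  -6  -9  -8 -10]]
[[ -1  -3  -
[... 778 characters left out ...]
3 14 16  5 -3 -4 -2  0]
 [-2 -2 -2 -1 -5 -3  0  1  2 -2 -4 -4 -5 -3]
 [ 1 -2 -1 -3 -3 -4 -2 -4 -3 -3 -4 -4 -6 -6]
 [-2 -1  0  0 -2 -3 -3 -4 -3 -4 -4 -5 -6 -4]]
[[-4 -2 -1  8 22 37 49 61 67 69 70 67 71 71]
 [-4 -5 -4 -1  6 14 27 43 58 65 69 67 68 69]
 [-5 -3 -5 -4 -2  0  6 21 41 58 64 69 68 69]
 [-5 -5 -4 -6 -5 -3 -1  7 25 49 62 65 66 67]
 [-4 -4 -5 -4 -5 -4 -4  2 18 43 56 58 60 65]
 [-3 -3 -4 -4 -4 -3 -2  6 19 43 46 40 42 54]
 [-4 -3 -4 -3 -3 -4 -1 10 29 43 32 20 20 33]
 [-2 -4 -4 -4 -4 -4 -1 11 33 38 22  9  5 11]
 [-2 -2 -4 -4 -4 -3 -2  7 25 30 13  1 -2  0]
 [ 0 -2 -1 -2 -3 -4 -3  3 12 12  5 -1 -4 -5]
 [-2 -1 -2 -2 -1 -4 -3 -2  0  1 -2 -4 -6 -4]
 [-1  1  0  0 -2  0 -3 -3 -3 -3 -4 -6 -4 -5]]
```

Run:
```python
from h import *
t=cv2.imread('pics/top0.png')[:,:,::-1]; s=cv2.imread('pics/scene0.png')[:,:,::-1]
br=lambda R,G,B:np.clip(R-B+2,0,None)
P=[]
for n,box in(('L',(246,253,179,185)),('R',(270,277,179,185))):
    a,w=blob(t,br,box); P.append(onz('top',a,.115)); print(n,a,P[-1])
d=P[0]-P[1]; print('dist',np.linalg.norm(d),'yaw',-np.arctan2(d[0],d[1]))
for n,uv in(('R',(351.5,256)),('L',(378.5,275.6))): print(n,onz('scene',uv,.1))
# case rim: bright mask corners in top
g=t.astype(int); m=((g.min(2)>120)&(g[...,0]-g[...,2]<15))
for u in (215,222,228,292,300,308):
    c=g[170:196,u]; rb=c[:,0]-c[:,2]; mm=np.where((c.min(1)>100)&(rb<20))[0]; print(u,mm+170)
    print(c.mean(1).astype(int))
rd=lambda R,G,B:(R-np.maximum(G,B)>50)*1.
a,w=blob(t,rd,(224,242,176,196)); yy,xx=np.nonzero(w); print('red top',xx.min()+224,xx.max()+224,yy.min()+176,yy.max()+176); print(w.astype(int))
a,w=blob(s,rd,(390,418,268,294)); print(w.astype(int))
```

```text
L [249.14285714 181.33673469] [0.55916331 0.17557061 0.115     ]
R [273.78504673 181.6728972 ] [0.55585929 0.08559092 0.115     ]
dist 0.09004032629114735 yaw -0.03670308878452176
R [0.55639544 0.08697108 0.1       ]
L [0.56043689 0.17761847 0.1       ]
215 [178 179 180 181 182 183 184]
[ 10  12   1   3   3   3  22  64 129 177 190 189 193 181 147  85  63  93
 117 136 144 153 159 164 162 157]
222 [178 179 180 181 182 183 184 185]
[  6   6  14   6  12   6  12  54 109 163 187 194 195 189 169 129  95  86
 114 134 147 155 158 161 159 154]
228 [178 179 180 181 182 183 184]
[  3   1   9   3   0   1   9  53 105 159 189 192 190 186 152  96  57  56
  65  72  85  99 119 143 153 151]
292 [180 181 182 183 184 185 186]
[ 17   6  10  15  20  12  17  18  24  72 137 175 193 190 188 166 114  58
  42  67 107 131 154 159 156 146]
300 [180 181 182 183 184 185 186 187]
[ 16  11   9  11  11  12   9   7  26  70 138 178 194 196 195 184 168 139
 102 114 146 157 159 161 157 151]
308 [180 181 182 183 184 185 186]
[  8   9   4  13   5  10  14   8  22  72 139 183 199 199 198 188 157  97
  65  90 130 152 159 158 1
[... 1647 characters left out ...]
0 0 0 0 0 0 1 1 1 1 1 1 1 1 1 0 0 0 0 0 0 0 0 0 0]
 [0 0 0 0 0 0 0 0 0 1 1 1 1 1 1 1 1 1 0 0 0 0 0 0 0 0 0 0]
 [0 0 0 0 0 0 0 0 0 0 1 1 1 1 1 1 0 0 0 0 0 0 0 0 0 0 0 0]
 [0 0 0 0 0 0 0 0 0 0 0 1 1 1 1 0 0 0 0 0 0 0 0 0 0 0 0 0]
 [0 0 0 0 0 0 0 0 0 0 0 1 1 0 0 0 0 0 0 0 0 0 0 0 0 0 0 0]
 [0 0 0 0 0 0 0 0 0 0 0 0 0 0 0 0 0 0 0 0 0 0 0 0 0 0 0 0]
 [0 0 0 0 0 0 0 0 0 0 0 0 0 0 0 0 0 0 0 0 0 0 0 0 0 0 0 0]
 [0 0 0 0 0 0 1 1 0 0 0 0 0 0 0 0 0 0 0 0 0 0 0 0 0 0 0 0]
 [0 0 0 0 0 0 0 0 0 0 0 0 0 0 0 0 0 0 0 0 0 0 0 0 0 0 0 0]
 [0 0 0 0 0 0 0 0 0 0 0 0 0 0 0 0 0 0 0 0 0 0 0 0 0 0 0 0]
 [0 0 0 0 0 0 0 0 0 0 0 0 0 0 0 0 0 0 0 0 0 0 0 0 0 0 0 0]
 [0 0 0 0 0 0 0 0 0 0 0 0 0 0 0 0 0 0 0 0 0 0 0 0 0 0 0 0]]
```

```bash
cat >> h.py <<'E'
from scipy.spatial.transform import Rotation as Ro
def st():
    s=r.get_state(); return s,np.array(s['tool_pos']),Ro.from_quat(s['eef_rot'])
def down(th): # tool down, x axis at angle th
    return Ro.from_matrix(np.array([[np.cos(th),np.sin(th),0],[np.sin(th),-np.cos(th),0],[0,0,-1]]))
def plan(P,TH,hand):
    s,p,R=st()
    out=[]
    for q,th in zip(P,TH):
        d=R.inv().apply(np.array(q)-p)*1000; w=(R.inv()*down(th)).as_rotvec()
        out.append([hand]+[round(float(x),1) for x in d]+[round(float(x),3) for x in w]); p=np.array(q);R=down(th)
    for i in range(0,len(out),8): print(str(out[i:i+8]).replace(' ',''))
def show():
    s,p,R=st(); M=R.as_matrix(); print('t',round(s['clock'],2),'p',p.round(4),'xang',round(float(np.arctan2(M[1,0],M[0,0])),4),'tilt',M[:,2].round(4),'F',np.round(s['contact_force'],2),'M',np.round(s['moment'],2),'open',round(s['opening'],3),'q',np.round(s['q'],2))
E
python3 - <<'E'
from h import *
show(); s,p,R=st()
a0=np.arctan2(p[1],p[0]);r0=np.hypot(p[0],p[1]);a1=np.arctan2(-.3495,.481);r1=.5946
P=[];T=[]
for i in range(1,25):
    f=i/24; a=a0+f*(a1-a0); rr=r0+f*(r1-r0); P.append((rr*np.cos(a),rr*np.sin(a),.238+f*(.19-.238))); T.append(1.218+f*(-.052-1.218))
plan(P,T,1)
E
```

```text
t 0.1 p [0.2158 0.586  0.238 ] xang 1.2181 tilt [-5.0e-04 -1.6e-03 -1.0e+00] F [-0.48  0.23  0.59] M [-0.07  0.03 -0.05] open 1.001 q [-1.18  0.69 -0.19  1.57  0.16  0.9  -0.22]
[[1,-3.1,47.9,2.0,0.0,0.002,0.053],[1,-4.2,47.7,2.0,0.0,0.0,0.053],[1,-5.4,47.5,2.0,0.0,0.0,0.053],[1,-6.5,47.3,2.0,0.0,0.0,0.053],[1,-7.6,47.0,2.0,0.0,0.0,0.053],[1,-8.7,46.7,2.0,0.0,0.0,0.053],[1,-9.8,46.4,2.0,0.0,0.0,0.053],[1,-10.9,46.0,2.0,0.0,0.0,0.053]]
[[1,-12.0,45.7,2.0,0.0,0.0,0.053],[1,-13.1,45.3,2.0,0.0,0.0,0.053],[1,-14.1,44.9,2.0,0.0,0.0,0.053],[1,-15.2,44.4,2.0,0.0,0.0,0.053],[1,-16.2,44.0,2.0,0.0,0.0,0.053],[1,-17.2,43.5,2.0,0.0,0.0,0.053],[1,-18.2,42.9,2.0,0.0,0.0,0.053],[1,-19.2,42.4,2.0,0.0,0.0,0.053]]
[[1,-20.2,41.9,2.0,0.0,0.0,0.053],[1,-21.1,41.3,2.0,0.0,0.0,0.053],[1,-22.1,40.7,2.0,0.0,0.0,0.053],[1,-23.0,40.0,2.0,0.0,0.0,0.053],[1,-23.9,39.4,2.0,0.0,0.0,0.053],[1,-24.8,38.7,2.0,0.0,0.0,0.053],[1,-25.7,38.0,2.0,0.0,0.0,0.053],[1,-26.5,37.3,2.0,0.0,0.0,0.053]]
```

Emit:
play_rows(increments=[[1,-3,48,2,0,0,0.053],[1,-4,48,2,0,0,0.053],[1,-5,47,2,0,0,0.053],[1,-6.5,47,2,0,0,0.053],[1,-7.5,47,2,0,0,0.053],[1,-9,47,2,0,0,0.053],[1,-10,46,2,0,0,0.053],[1,-11,46,2,0,0,0.053]])

```text
clock: 1.1
tool_pos: [0.5084, 0.3448, 0.217]
eef_rot: [0.923, 0.385, -0.004, -0.0]
contact_force: [0.2, -0.3, 1.0]
opening: 1.002
```

```bash
python3 -c "
from h import *
show()"
```

```text
t 1.1 p [0.5084 0.3448 0.217 ] xang 0.7914 tilt [-0.0071 -0.0028 -1.    ] F [ 0.22 -0.29  1.01] M [-0.03 -0.05 -0.01] open 1.002 q [-0.6   0.7  -0.12  1.62  0.1   0.84  0.03]
```

Emit:
play_rows(increments=[[1,-12,46,0,0,0,0.053],[1,-13,45,0,0,0,0.053],[1,-14,45,0,0,0,0.053],[1,-15,44,0,0,0,0.053],[1,-16,44,0,0,0,0.053],[1,-17,43.5,0,0,0,0.053],[1,-18,43,0,0,0,0.053],[1,-19,42,0,0,0,0.053]])

```text
clock: 2.1
tool_pos: [0.6062, -0.0233, 0.2137]
eef_rot: [0.984, 0.176, -0.006, 0.001]
contact_force: [0.7, 0.3, -0.4]
opening: 1.001
```

```bash
python3 -c "
from h import *
show()
s,p,R=st(); g=np.array([.481,-.3495,.19]); M=R.as_matrix(); th=np.arctan2(M[1,0],M[0,0])
P=[p+(g-p)*i/8 for i in range(1,9)]
plan(P,[th+(-.052-th)*i/8 for i in range(1,9)],1)"
```

```text
t 2.1 p [ 0.6062 -0.0233  0.2137] xang 0.3529 tilt [-0.0114 -0.0041 -0.9999] F [ 0.73  0.34 -0.39] M [-0.08 -0.01 -0.01] open 1.001 q [-0.02  0.69 -0.04  1.64  0.04  0.82  0.28]
[[1,-28.7,32.9,3.3,0.0,0.012,0.051],[1,-27.1,34.3,3.0,0.0,0.0,0.051],[1,-25.3,35.6,3.0,0.0,0.0,0.051],[1,-23.5,36.8,3.0,0.0,0.0,0.051],[1,-21.6,38.0,3.0,0.0,0.0,0.051],[1,-19.6,39.0,3.0,0.0,0.0,0.051],[1,-17.6,40.0,3.0,0.0,0.0,0.051],[1,-15.6,40.8,3.0,0.0,0.0,0.051]]
```

Emit:
play_rows(increments=[[1,-28.5,33,3,0,0.012,0.051],[1,-27,34.5,2,0,0,0.051],[1,-25.5,35.5,2,0,0,0.051],[1,-23.5,37,2,0,0,0.051],[1,-21.5,38,2,0,0,0.051],[1,-19.5,39,2,0,0,0.051],[1,-17.5,40,2,0,0,0.051],[1,-15.5,41,2,0,0,0.051]])

```text
clock: 3.1
tool_pos: [0.4736, -0.3597, 0.194]
eef_rot: [0.999, -0.035, -0.002, -0.001]
contact_force: [0.2, -0.2, -0.4]
opening: 1.003
```

```bash
python3 -c "
from h import *
show()
s,p,R=st(); g=np.array([.481,-.3495,.17]); 
plan([g,g-[0,0,.03],g-[0,0,.05],g-[0,0,.07],g-[0,0,.085],g-[0,0,.085]],[-.052]*6,1)"
```

```text
t 3.1 p [ 0.4736 -0.3597  0.194 ] xang -0.0694 tilt [-0.003   0.0013 -1.    ] F [ 0.17 -0.21 -0.42] M [-0.05  0.06 -0.09] open 1.003 q [ 0.56  0.7   0.02  1.71 -0.02  0.73  0.52]
[[1,6.8,-10.6,24.0,-0.001,0.003,-0.017],[1,0.0,0.0,30.0,0.0,0.0,0.0],[1,0.0,0.0,20.0,0.0,0.0,0.0],[1,0.0,0.0,20.0,0.0,0.0,0.0],[1,0.0,0.0,15.0,0.0,0.0,0.0],[1,0.0,0.0,0.0,0.0,0.0,0.0]]
```

Emit:
play_rows(increments=[[1,7,-10.5,10,0,0.003,-0.017],[1,0,0,10,0,0,0],[1,0,0,20,0,0,0],[1,0,0,15,0,0,0],[1,0,0,10,0,0,0],[1,0,0,0,0,0,0],[1,0,0,0,0,0,0],[1,0,0,0,0,0,0]])

```text
clock: 4.1
tool_pos: [0.4801, -0.3507, 0.1254]
eef_rot: [1.0, -0.027, -0.001, -0.0]
contact_force: [-0.1, 0.0, -0.2]
opening: 1.0
```

```bash
python3 -c "
from h import *
show()
snap('scene','s1');a=snap('top','t1')
import cv2
a=cv2.imread('pics/s1.png');b=cv2.imread('pics/t1.png')
cv2.imwrite('pics/c1.png',np.hstack([cv2.resize(a[120:220,200:300],None,fx=4,fy=4,interpolation=2),cv2.resize(b[160:260,340:440],None,fx=4,fy=4,interpolation=2)]))
s,p,R=st(); g=np.array([.481,-.3495,.085]); 
plan([g],[-.052],1)"
```

```text
t 4.1 p [ 0.4801 -0.3507  0.1254] xang -0.054 tilt [-1.9e-03  3.0e-04 -1.0e+00] F [-0.06  0.03 -0.17] M [-0.1   0.06  0.05] open 1.0 q [ 0.54  0.8   0.01  1.76 -0.02  0.58  0.52]
[[1,0.9,-1.3,40.4,-0.0,0.002,-0.002]]
```

View pics/c1.png

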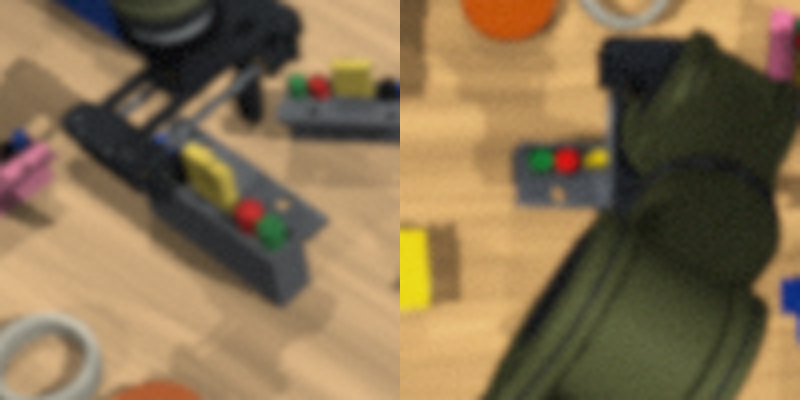

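```bash
python3 -c "
from h import *
print((proj('scene',[[.48,-.3507,.1254],[.48+.044,-.3507,.1254],[.48-.044,-.3507,.1254],[.481,-.3495,.122]])-[200,120])*4)"
```

```text
[[204.26748462 155.04767866]
 [166.41954226 191.16557535]
 [241.01884516 119.9816907 ]
 [205.25088717 159.23114055]]
```

Emit:
play_rows(increments=[[1,1,-1.3,12,0,0.002,0],[1,0,0,14,0,0,0],[1,0,0,10,0,0,0],[1,0,0,4,0,0,0],[0.1,0,0,0,0,0,0],[0,0,0,0,0,0,0],[0,0,0,0,0,0,0],[0,0,0,0,0,0,0]], grip_force=30)

```text
clock: 5.2
tool_pos: [0.4813, -0.3497, 0.0827]
eef_rot: [1.0, -0.027, 0.0, 0.0]
contact_force: [0.6, 0.4, 0.5]
opening: 0.567
```

```bash
python3 -c "
from h import *
show()"
```

```text
t 5.2 p [ 0.4813 -0.3497  0.0827] xang -0.0542 tilt [ 7.e-04 -1.e-04 -1.e+00] F [0.64 0.39 0.47] M [-0.1   0.07 -0.02] open 0.567 q [ 0.54  0.87  0.01  1.78 -0.02  0.49  0.51]
```

Still closing.

Emit:
play_rows(increments=[[0,0,0,0,0,0,0],[0,0,0,0,0,0,0],[0,0,0,0,0,0,0],[0,0,0,0,0,0,0],[0,0,0,0,0,0,0],[0,0,0,0,0,0,0],[0,0,0,-5,0,0,0],[0,0,0,-10,0,0,0]], grip_force=40)

```text
clock: 6.2
tool_pos: [0.4804, -0.349, 0.0976]
eef_rot: [1.0, -0.027, -0.001, -0.001]
contact_force: [0.6, 0.2, -2.9]
opening: 0.128
```

```bash
python3 -c "
from h import *
show()"
```

```text
t 6.2 p [ 0.4804 -0.349   0.0976] xang -0.0541 tilt [-0.0016  0.0014 -1.    ] F [ 0.57  0.21 -2.91] M [-0.06  0.05 -0.03] open 0.128 q [ 0.54  0.84  0.01  1.78 -0.02  0.53  0.51]
```

```bash
python3 -c "
from h import *
s,p,R=st(); a0=np.arctan2(p[1],p[0]);a1=np.arctan2(.1295,.5887);r0=np.hypot(*p[:2]);r1=np.hypot(.5887,.1295)
P=[];T=[]
for i in range(1,25):
    z=min(.25,p[2]+.03*i); f=np.clip((i-3)/20,0,1); f=f*f*(3-2*f)*.5+f*.5; a=a0+f*(a1-a0); rr=r0+f*(r1-r0); P.append((rr*np.cos(a),rr*np.sin(a),z)); T.append(-.054+f*.014)
plan(P,T,0)"
```

```text
[[0,-0.1,-0.0,-30.0,-0.001,0.002,-0.0],[0,0.0,0.0,-30.0,0.0,0.0,0.0],[0,0.0,0.0,-30.0,0.0,0.0,0.0],[0,7.9,-12.0,-30.0,0.0,0.0,-0.0],[0,9.3,-15.1,-30.0,0.0,0.0,-0.0],[0,10.4,-18.0,-2.4,0.0,0.0,-0.001],[0,10.9,-20.7,0.0,0.0,0.0,-0.001],[0,11.1,-23.2,0.0,0.0,0.0,-0.001]]
[[0,10.8,-25.4,0.0,0.0,0.0,-0.001],[0,10.1,-27.4,0.0,0.0,0.0,-0.001],[0,9.1,-28.9,0.0,0.0,0.0,-0.001],[0,7.8,-30.1,0.0,0.0,0.0,-0.001],[0,6.3,-30.9,0.0,0.0,0.0,-0.001],[0,4.7,-31.2,0.0,0.0,0.0,-0.001],[0,3.1,-31.0,0.0,0.0,0.0,-0.001],[0,1.5,-30.4,0.0,0.0,0.0,-0.001]]
[[0,-0.0,-29.3,0.0,0.0,0.0,-0.001],[0,-1.3,-27.8,0.0,0.0,0.0,-0.001],[0,-2.4,-25.9,0.0,0.0,0.0,-0.001],[0,-3.1,-23.5,0.0,0.0,0.0,-0.001],[0,-3.5,-20.7,0.0,0.0,0.0,-0.001],[0,-3.6,-17.6,0.0,0.0,0.0,-0.0],[0,-3.3,-14.2,0.0,0.0,0.0,-0.0],[0,0.0,0.0,0.0,0.0,0.0,0.0]]
```

Emit:
play_rows(increments=[[0,0,0,-30,0,0.002,0],[0,0,0,-30,0,0,0],[0,0,0,-30,0,0,0],[0,8,-12,-30,0,0,0],[0,9.5,-15,-28,0,0,0],[0,10.5,-18,-6,0,0,0],[0,11,-21,0,0,0,0],[0,11,-23,0,0,0,0]])

```text
clock: 7.2
tool_pos: [0.5339, -0.2611, 0.2585]
eef_rot: [1.0, -0.03, -0.001, -0.001]
contact_force: [0.5, -0.5, -2.5]
opening: 0.13
```

Emit:
play_rows(increments=[[0,11,-25.5,0,0,0,0],[0,10,-27.5,0,0,0,0],[0,9,-29,0,0,0,0],[0,8,-30,0,0,0,0],[0,6.5,-31,0,0,0,0],[0,4.5,-31,0,0,0,0],[0,3,-31,0,0,0,0],[0,1.5,-30.5,0,0,0,0]])

```text
clock: 8.2
tool_pos: [0.598, -0.0139, 0.2499]
eef_rot: [1.0, -0.028, -0.009, -0.003]
contact_force: [0.3, -0.5, -2.5]
opening: 0.128
```

```bash
python3 -c "
from h import *
show()
s,p,R=st(); g=np.array([.5887,.1295,.25]); 
plan([p+(g-p)*f for f in (.17,.34,.51,.67,.81,.93,1)],[-.045]*6+[-.04],0)"
```

```text
t 8.2 p [ 0.598  -0.0139  0.2499] xang -0.055 tilt [-0.0186  0.0059 -0.9998] F [ 0.32 -0.54 -2.49] M [-0.07  0.05 -0.06] open 0.128 q [-0.08  0.65  0.06  1.63 -0.06  0.89 -0.06]
[[0,-2.9,-24.2,0.2,-0.005,0.019,-0.01],[0,-2.7,-24.3,-0.0,0.0,0.0,0.0],[0,-2.7,-24.3,-0.0,0.0,0.0,0.0],[0,-2.5,-22.8,-0.0,0.0,0.0,0.0],[0,-2.2,-20.0,-0.0,0.0,0.0,0.0],[0,-1.9,-17.1,-0.0,0.0,0.0,0.0],[0,-1.1,-10.0,-0.0,0.0,0.0,-0.005]]
```

Emit:
play_rows(increments=[[0,-3,-24,0,-0.006,0.02,-0.01],[0,-2.7,-24,0,0,0.002,0],[0,-2.7,-24,0,0,0.002,0],[0,-2.5,-22,0,0,0.002,0],[0,-2,-19,0,0,0.002,0],[0,-2,-14,0,0,0,0],[0,-1,-6,0,0,0,0],[0,0,0,0,0,0,0]])

```text
clock: 9.2
tool_pos: [0.5817, 0.1322, 0.2433]
eef_rot: [1.0, -0.018, -0.002, 0.001]
contact_force: [0.2, -0.6, -3.0]
opening: 0.13
```

```bash
python3 -c "
from h import *
show()
s,p,R=st(); g=np.array([.5887,.1295,.215]); 
plan([g],[-.04],0)"
```

```text
t 9.2 p [0.5817 0.1322 0.2433] xang -0.0358 tilt [-0.0036 -0.0012 -1.    ] F [ 0.21 -0.55 -3.03] M [-0.09  0.03 -0.02] open 0.13 q [-0.34  0.64  0.07  1.65 -0.06  0.85 -0.28]
[[0,7.2,2.5,28.3,0.001,0.004,0.004]]
```

Emit:
play_rows(increments=[[0,7,2.5,15,0,0.004,0.004],[0,0,0,15,0,0,0],[0,0,0,15,0,0,0],[0,0,0,5,0,0,0],[0,0,0,0,0,0,0],[0,0,0,0,0,0,0],[0,0,0,0,0,0,0],[0,0,0,0,0,0,0]])

```text
clock: 10.2
tool_pos: [0.5897, 0.1258, 0.1896]
eef_rot: [1.0, -0.022, 0.0, 0.002]
contact_force: [0.0, 0.5, -2.3]
opening: 0.134
```

```bash
python3 -c "
from h import *
show()
snap('scene','s2');snap('top','t2')
a=cv2.imread('pics/s2.png');b=cv2.imread('pics/t2.png')
cv2.imwrite('pics/c2.png',np.hstack([cv2.resize(a[200:300,310:410],None,fx=4,fy=4,interpolation=2),cv2.resize(b[130:230,210:310],None,fx=4,fy=4,interpolation=2)]))
"
```

```text
t 10.2 p [0.5897 0.1258 0.1896] xang -0.0446 tilt [ 9.0e-04 -3.3e-03 -1.0e+00] F [ 0.05  0.55 -2.27] M [-0.11  0.05  0.  ] open 0.134 q [-0.33  0.72  0.07  1.69 -0.06  0.73 -0.27]
```

View pics/c2.png

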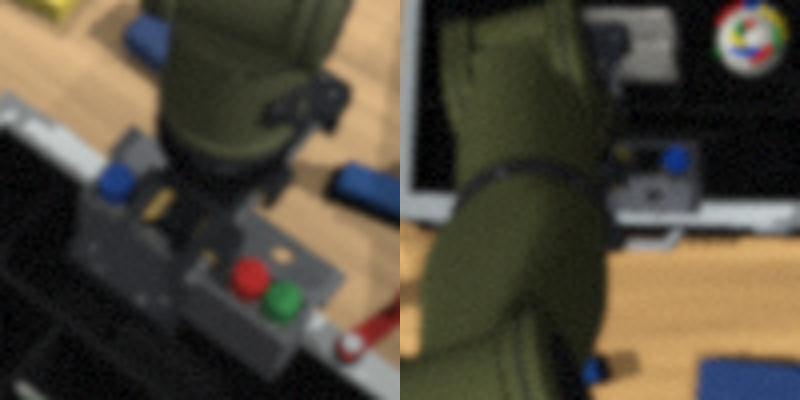

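```bash
cat > m.py <<'E'
from h import *
import sys
def meas(sf,tf,tcp):
    s=cv2.imread(f'pics/{sf}.png')[:,:,::-1]; t=cv2.imread(f'pics/{tf}.png')[:,:,::-1]
    yaw=None; zc=tcp[2]-.0827+.088
    out={}
    for n,c,off in(('g',grn,.064),('r',red,.040),('b',blu,-.064)):
        e=np.array([tcp[0]+.044*off,tcp[1]+off,zc]); 
        for cam,im in(('scene',s),('top',t)):
            u=proj(cam,[e])[0].round().astype(int); a,w=blob(im,c,(u[0]-7,u[0]+8,u[1]-7,u[1]+8))
            if w.sum()>15: out[cam,n]=onz(cam,a,zc); print(cam,n,a.round(2),int(w.sum()),out[cam,n].round(4), 'diff from expected',(out[cam,n]-e)[:2].round(4))
    return out
if __name__=='__main__':
    meas(sys.argv[1],sys.argv[2],st()[1])
E
python3 m.py s2 t2
python3 - <<'E'
from h import *
# baseline: same at the pick
import m
print('pick'); m.meas('scene0','top0',np.array([.4805,-.3495,.0827]))
E
```

```text
scene g [380.55 274.99] 67 [0.5934 0.1906 0.1949] diff from expected [0.001  0.0008]
scene r [372.34 268.85] 61 [0.5919 0.166  0.1949] diff from expected [0.0005 0.0002]
scene b [338.63 244.57] 35 [0.5875 0.0614 0.1949] diff from expected [ 0.0007 -0.0003]
top b [278.5  169.31] 26 [0.5871 0.0605 0.1949] diff from expected [ 0.0003 -0.0013]
pick
scene g [267.6  177.36] 42 [ 0.4863 -0.2825  0.088 ] diff from expected [0.003 0.003]
top g [374.65 199.5 ] 34 [ 0.4843 -0.2855  0.088 ] diff from expected [ 0.001 -0.   ]
scene r [261.66 172.51] 35 [ 0.4832 -0.3104  0.088 ] diff from expected [ 0.0009 -0.0009]
top r [381.42 199.58] 33 [ 0.4835 -0.3108  0.088 ] diff from expected [ 0.0012 -0.0013]
scene b [239.56 156.2 ] 25 [ 0.4763 -0.4134  0.088 ] diff from expected [-0.0014  0.0001]
top b [409.06 200.42] 33 [ 0.4779 -0.414   0.088 ] diff from expected [ 0.0002 -0.0005]
```

Emit:
play_rows(increments=[[0,-0.5,-4.2,0,0.003,0,-0.004],[0,0,0,0,0,0,0],[0,0,0,8,0,0,0],[0,0,0,8,0,0,0],[0,0,0,6,0,0,0],[0,0,0,0,0,0,0],[0,0,0,0,0,0,0],[0,0,0,0,0,0,0]])

```text
clock: 11.3
tool_pos: [0.5892, 0.1303, 0.1656]
eef_rot: [1.0, -0.02, 0.0, 0.0]
contact_force: [-0.1, 0.2, -3.2]
opening: 0.132
```

```bash
python3 -c "
from h import *
show()
snap('scene','s3');snap('top','t3')
s,p,R=st(); g=np.array([.5893,.1300,.14]); 
plan([g],[-.04],0)
a=cv2.imread('pics/s3.png')
cv2.imwrite('pics/c3.png',cv2.resize(a[210:300,310:410],None,fx=7,fy=6,interpolation=2))
"; python3 m.py s3 t3
```

```text
t 11.3 p [0.5892 0.1303 0.1656] xang -0.0403 tilt [ 3.e-04 -3.e-04 -1.e+00] F [-0.07  0.18 -3.18] M [-0.1   0.04  0.02] open 0.132 q [-0.33  0.75  0.06  1.71 -0.07  0.68 -0.27]
[[0,0.1,0.3,25.7,0.0,-0.0,-0.0]]
scene g [380.96 279.18] 68 [0.5927 0.1949 0.171 ] diff from expected [0.0006 0.0005]
scene r [372.89 273.2 ] 61 [0.5913 0.1703 0.171 ] diff from expected [ 0.0004 -0.    ]
scene b [339.79 249.55] 33 [0.5877 0.0662 0.171 ] diff from expected [ 0.0013 -0.0001]
top b [277.78 170.91] 23 [0.5857 0.0652 0.171 ] diff from expected [-0.0008 -0.0011]
```

View pics/c3.png

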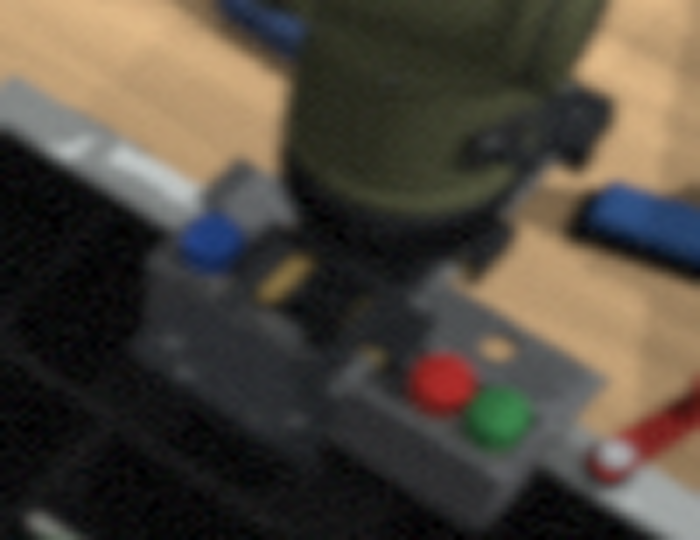

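Emit:
play_rows(increments=[[0,0,0,6,0,0,0],[0,0,0,6,0,0,0],[0,0,0,5,0,0,0],[0,0,0,4,0,0,0],[0,0,0,3,0,0,0],[0,0,0,0,0,0,0],[0,0,0,0,0,0,0],[0,0,0,0,0,0,0]])

```text
clock: 12.4
tool_pos: [0.5894, 0.1304, 0.14]
eef_rot: [1.0, -0.02, 0.0, 0.0]
contact_force: [-0.6, 0.9, -3.4]
opening: 0.13
```

```bash
python3 -c "
from h import *
show()
snap('scene','s4');snap('top','t4')
s,p,R=st(); g=np.array([.5893,.1300,.125]); 
plan([g],[-.04],0)
a=cv2.imread('pics/s4.png');b=cv2.imread('pics/t4.png')
cv2.imwrite('pics/c4.png',np.hstack([cv2.resize(a[220:300,320:400],None,fx=5,fy=5,interpolation=2),cv2.resize(b[130:210,230:310],None,fx=5,fy=5,interpolation=2)]))
"; python3 m.py s4 t4
```

```text
t 12.4 p [0.5894 0.1304 0.14  ] xang -0.0402 tilt [ 7.e-04 -2.e-04 -1.e+00] F [-0.56  0.9  -3.42] M [-0.11  0.03 -0.02] open 0.13 q [-0.33  0.79  0.06  1.73 -0.07  0.63 -0.27]
[[0,-0.1,0.3,15.0,0.0,-0.001,-0.0]]
scene g [379.73 282.85] 62 [0.5929 0.1952 0.1453] diff from expected [0.0007 0.0008]
scene r [371.75 276.82] 57 [0.5914 0.1702 0.1453] diff from expected [ 0.0002 -0.0002]
scene b [339.39 253.32] 31 [0.5872 0.0657 0.1453] diff from expected [ 0.0006 -0.0007]
top b [278.52 171.8 ] 25 [0.5868 0.065  0.1453] diff from expected [ 0.0002 -0.0013]
```

View pics/c4.png

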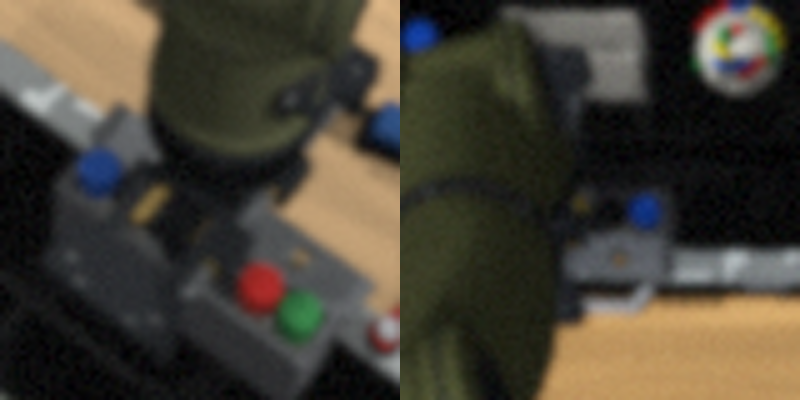

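Emit:
play_rows(increments=[[0,0,0,4,0,0,0],[0,0,0,4,0,0,0],[0,0,0,3,0,0,0],[0,0,0,3,0,0,0],[0,0,0,2,0,0,0],[0,0,0,0,0,0,0],[0,0,0,0,0,0,0],[0,0,0,0,0,0,0]])

```text
clock: 13.5
tool_pos: [0.5895, 0.1304, 0.1229]
eef_rot: [1.0, -0.02, 0.0, 0.0]
contact_force: [0.5, -0.1, -1.9]
opening: 0.132
```

```bash
python3 -c "
from h import *
show()"
```

```text
t 13.5 p [0.5895 0.1304 0.1229] xang -0.0402 tilt [ 8.e-04 -2.e-04 -1.e+00] F [ 0.45 -0.1  -1.95] M [-0.1   0.08 -0.  ] open 0.132 q [-0.32  0.81  0.05  1.74 -0.07  0.59 -0.27]
```

Emit:
play_rows(increments=[[0,0,0,1.5,0,0,0],[0,0,0,1.5,0,0,0],[0,0,0,1,0,0,0],[0,0,0,1,0,0,0],[0,0,0,0.5,0,0,0],[0,0,0,0,0,0,0],[0,0,0,0,0,0,0],[0,0,0,0,0,0,0]])

```text
clock: 14.5
tool_pos: [0.5896, 0.1304, 0.119]
eef_rot: [1.0, -0.02, 0.001, -0.0]
contact_force: [-0.7, -0.3, 1.2]
opening: 0.135
```

```bash
python3 -c "
from h import *
show()"
```

```text
t 14.5 p [0.5896 0.1304 0.119 ] xang -0.0404 tilt [ 1.7e-03  2.0e-04 -1.0e+00] F [-0.67 -0.33  1.19] M [-0.07  0.32 -0.02] open 0.135 q [-0.32  0.82  0.05  1.74 -0.07  0.58 -0.27]
```

Emit:
play_rows(increments=[[0.2,0,0,0,0,0,0],[0.4,0,0,0,0,0,0],[0.6,0,0,0,0,0,0],[0.6,0,0,0,0,0,0],[0.6,0,0,0,0,0,0],[0.6,0,0,0,0,0,0],[0.6,0,0,0,0,0,0],[0.6,0,0,0,0,0,0]])

```text
clock: 15.5
tool_pos: [0.5908, 0.1306, 0.119]
eef_rot: [1.0, -0.02, 0.002, -0.0]
contact_force: [0.3, -0.4, -0.4]
opening: 0.598
```

```bash
python3 -c "
from h import *
show();snap('scene','s5');snap('top','t5')"; python3 m.py s5 t5
```

```text
t 15.5 p [0.5908 0.1306 0.119 ] xang -0.0404 tilt [ 4.1e-03  7.0e-04 -1.0e+00] F [ 0.25 -0.41 -0.36] M [-0.08  0.12 -0.04] open 0.598 q [-0.32  0.82  0.05  1.74 -0.07  0.58 -0.27]
scene g [378.22 286.12] 59 [0.5948 0.1949 0.1244] diff from expected [0.0011 0.0002]
scene r [370.45 280.43] 53 [0.5938 0.1704 0.1244] diff from expected [ 0.0011 -0.0002]
scene b [338.68 256.46] 37 [0.5878 0.0646 0.1244] diff from expected [-0.0003 -0.002 ]
top b [279.46 172.64] 28 [0.5872 0.0636 0.1244] diff from expected [-0.0009 -0.0031]
```

Emit:
play_rows(increments=[[0.6,0,0,-10,0,0.004,0],[0.6,0,0,-15,0,0,0],[0.6,0,0,-25,0,0,0],[0.6,0,0,-30,0,0,0],[0.3,0,-10,-20,0,0,0],[0,0,0,0,0,0,0],[0,0,0,0,0,0,0],[0,0,0,0,0,0,0]])

```text
clock: 16.6
tool_pos: [0.5906, 0.1395, 0.2267]
eef_rot: [1.0, -0.021, 0.006, -0.0]
contact_force: [-0.4, 0.3, -0.0]
opening: 0.169
```

```bash
python3 -c "
from h import *
show();snap('scene','s6');snap('top','t6')
a=cv2.imread('pics/s6.png');b=cv2.imread('pics/t0.png') if 0 else cv2.imread('pics/top0.png')
cv2.imwrite('pics/c6.png',np.hstack([cv2.resize(a[210:310,330:430],None,fx=4,fy=4,interpolation=2),cv2.resize(b[160:210,210:260],None,fx=8,fy=8,interpolation=2)]))
print(tri('top',(230,191.5),'scene',(410.5,273.5)), tri('top',(228.8,190.5),'scene',(410.5,273.5)))
print(onz('top',(229.8,190.3),.145),onz('scene',(411,273.5),.148))
piv=np.array([.5618,.2337])
c=np.cos(-.04);s_=np.sin(-.04)
for th in (1.5,1.8,1.9,2.0,2.1,2.2,2.4):
    v=np.array([-np.sin(th),-np.cos(th)])*.036; k=piv+[c*v[0]-s_*v[1],s_*v[0]+c*v[1]]
    print(th,k.round(4),proj('top',[[*k,.117],[*k,.134],[*k,.151]]).round(1).tolist(),proj('scene',[[*k,.117],[*k,.134],[*k,.151]]).round(1).tolist())
print('pivot proj',proj('top',[[*piv,.12]]),proj('scene',[[*piv,.12]]))
"; python3 m.py s6 t6; python3 -c "
from m import *
meas('s6','t6',np.array([.5900,.1305,.1187]))"
```

```text
t 16.6 p [0.5906 0.1395 0.2267] xang -0.0416 tilt [ 1.130e-02  6.000e-04 -9.999e-01] F [-0.4   0.27 -0.01] M [-0.06  0.05  0.  ] open 0.169 q [-0.35  0.67  0.08  1.66 -0.06  0.8  -0.29]
(array([0.52031994, 0.24318554, 0.1340665 ]), np.float64(0.0039488442849477876)) (array([0.52347833, 0.24454503, 0.14230574]), np.float64(0.0015771949980998015))
[0.52408744 0.23964021 0.145     ] [0.52490973 0.24648399 0.148     ]
1.5 [0.5258 0.2326] [[233.4, 190.7], [232.4, 190.1], [231.4, 189.6]] [[403.9, 275.1], [405.1, 272.7], [406.3, 270.3]]
1.8 [0.5271 0.2433] [[230.5, 190.4], [229.5, 189.9], [228.4, 189.3]] [[407.2, 277.7], [408.4, 275.4], [409.7, 273.0]]
1.9 [0.5282 0.2467] [[229.6, 190.1], [228.5, 189.6], [227.4, 189.0]] [[408.1, 278.8], [409.4, 276.5], [410.7, 274.1]]
2.0 [0.5297 0.25  ] [[228.7, 189.7], [227.6, 189.2], [226.5, 188.6]] [[408.9, 279.9], [410.2, 277.6], [411.5, 275.3]]
2.1 [0.5315 0.2531] [[227.8, 189.3], [226.7, 188.7], [225.6, 188.1]] [[409.6, 281.1], [410.9, 278.8], [412.2, 276.5]]
2.2 [0.5336 0.256 ] [[227.0, 188.7], [225.9, 188.1], [224.8, 187.6]] [[410.2, 282.4], [411.5, 280.1], [412.8, 277.8]]
2.4 [0.5386 0.2612] [[225.6, 187.4], [224.5, 186.8], [223.4, 186.2]] [[411.0, 285.0], [412.3, 282.7], [413.6, 280.4]]
pivot proj [[232.93580196 180.7898264 ]] [[397.48470246 285.43497238]]
top b [278.23 172.23] 22 [0.5707 0.0581 0.2318] diff from expected [-0.017  -0.0173]
scene g [378.16 286.14] 56 [0.5948 0.1948 0.124 ] diff from expected [0.002  0.0003]
scene r [370.47 280.07] 59 [0.5928 0.1698 0.124 ] diff from expected [ 0.001  -0.0007]
top b [279.14 172.61] 36 [0.5874 0.0648 0.124 ] diff from expected [ 0.0002 -0.0017]
```

View pics/c6.png

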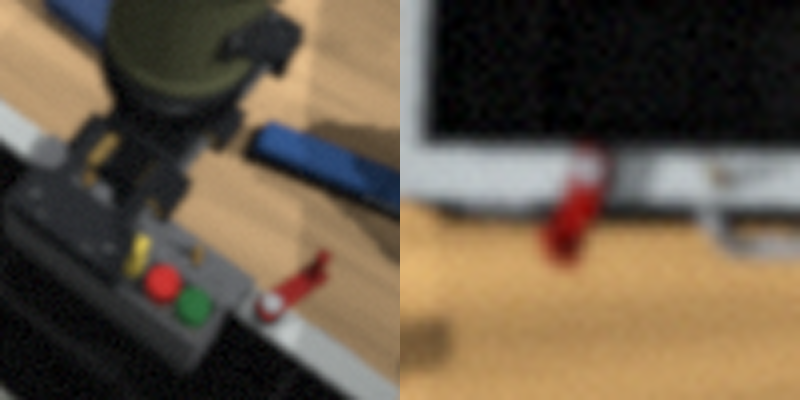

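```bash
cat > k.py <<'E'
from h import *
piv=np.array([.5618,.2337]); yaw=-.04
def hand(th,off,rad=.036):
    n=np.array([np.cos(th),-np.sin(th)]); v=np.array([-np.sin(th),-np.cos(th)])*rad - n*off
    c,s=np.cos(yaw),np.sin(yaw); return piv+[c*v[0]-s*v[1],s*v[0]+c*v[1]], np.pi/2-th+yaw
E
python3 -c "
from k import *
show()
h,t=hand(1.8,.027); print(h,t)
s,p,R=st(); g=np.array([*h,.2])
plan([p+(g-p)*f for f in (.25,.5,.75,1)]+[np.array([*h,z]) for z in (.17,.145,.131)],[-.1,-.17,-.23]+[t]*4,0)"
```

```text
t 16.7 p [0.5905 0.1394 0.2265] xang -0.0418 tilt [ 1.080e-02  4.000e-04 -9.999e-01] F [-0.49 -0.43  1.17] M [-0.06  0.03 -0.03] open 0.083 q [-0.35  0.67  0.08  1.66 -0.06  0.8  -0.29]
[0.53427764 0.26930224] -0.26920367320510347
[[0,-15.5,-31.8,6.5,-0.001,-0.011,0.058],[0,-17.2,-30.9,6.6,0.0,0.0,0.07],[0,-19.4,-29.6,6.6,0.0,0.0,0.06],[0,-21.1,-28.4,6.6,0.0,0.0,0.039],[0,0.0,0.0,30.0,0.0,0.0,0.0],[0,0.0,0.0,25.0,0.0,0.0,0.0],[0,0.0,0.0,14.0,0.0,0.0,0.0]]
```

Emit:
play_rows(increments=[[0,-15.5,-32,6,0,-0.011,0.058],[0,-17,-31,6,0,0,0.07],[0,-19.5,-29.5,6,0,0,0.06],[0,-21,-28.5,6,0,0,0.039],[0,0,0,0,0,0,0],[0,0,0,0,0,0,0],[0,0,0,0,0,0,0],[0,0,0,0,0,0,0]])

```text
clock: 17.7
tool_pos: [0.5346, 0.2669, 0.1981]
eef_rot: [0.99, -0.141, -0.002, 0.003]
contact_force: [0.1, -0.1, 0.9]
opening: 0.001
```

```bash
python3 -c "
from k import *
show()
h,t=hand(1.8,.027); print(h,t)
plan([np.array([*h,z]) for z in (.18,.15,.131)],[t]*3,0)"
```

```text
t 17.7 p [0.5346 0.2669 0.1981] xang -0.2837 tilt [-0.0041 -0.0049 -1.    ] F [ 0.05 -0.1   0.85] M [-0.09  0.11 -0.  ] open 0.001 q [-0.63  0.71  0.16  1.7  -0.15  0.75 -0.68]
[0.53427764 0.26930224] -0.26920367320510347
[[0,-0.9,-2.3,18.1,0.006,0.003,-0.014],[0,0.0,0.0,30.0,0.0,0.0,0.0],[0,0.0,0.0,19.0,0.0,0.0,0.0]]
```

Emit:
play_rows(increments=[[0,-1,-2,17,0.006,0.003,-0.014],[0,0,0,25,0,0,0],[0,0,0,16,0,0,0],[0,0,0,6,0,0,0],[0,0,0,0,0,0,0],[0,0,0,0,0,0,0],[0,0,0,0,0,0,0],[0,0,0,0,0,0,0]])

```text
clock: 18.7
tool_pos: [0.5385, 0.2666, 0.1356]
eef_rot: [0.991, -0.137, 0.004, -0.002]
contact_force: [-0.5, -0.3, 0.2]
opening: 0.003
```

```bash
python3 -c "
from k import *
show()
snap('scene','s7');a=cv2.imread('pics/s7.png')
cv2.imwrite('pics/c7.png',cv2.resize(a[220:320,340:440],None,fx=6,fy=6,interpolation=2))
P=[];T=[]
for th,o in [(1.8,.018),(1.75,.013),(1.66,.013),(1.56,.013),(1.45,.013),(1.34,.013),(1.22,.013),(1.1,.013)]+[(1.1-.1*i,.013) for i in range(1,9)]:
    h,t=hand(th,o); P.append([*h,.131]);T.append(t)
plan(P,T,0)"
```

```text
t 18.7 p [0.5385 0.2666 0.1356] xang -0.2747 tilt [ 0.0075  0.0021 -1.    ] F [-0.45 -0.28  0.2 ] M [-0.04  0.08  0.  ] open 0.003 q [-0.61  0.79  0.13  1.75 -0.17  0.6  -0.66]
[[0,-4.8,7.5,4.5,-0.004,-0.007,-0.005],[0,-0.6,6.8,0.0,0.0,0.0,-0.05],[0,-1.0,3.3,0.0,0.0,0.0,-0.09],[0,-1.1,3.7,0.0,0.0,0.0,-0.1],[0,-1.2,4.0,0.0,0.0,0.0,-0.11],[0,-1.2,4.0,0.0,0.0,0.0,-0.11],[0,-1.3,4.4,0.0,0.0,0.0,-0.12],[0,-1.3,4.4,0.0,0.0,0.0,-0.12]]
[[0,-1.1,3.7,0.0,0.0,0.0,-0.1],[0,-1.1,3.7,0.0,0.0,0.0,-0.1],[0,-1.1,3.7,0.0,0.0,0.0,-0.1],[0,-1.1,3.7,0.0,0.0,0.0,-0.1],[0,-1.1,3.7,0.0,0.0,0.0,-0.1],[0,-1.1,3.7,0.0,0.0,0.0,-0.1],[0,-1.1,3.7,0.0,0.0,0.0,-0.1],[0,-1.1,3.7,0.0,0.0,0.0,-0.1]]
```

View pics/c7.png

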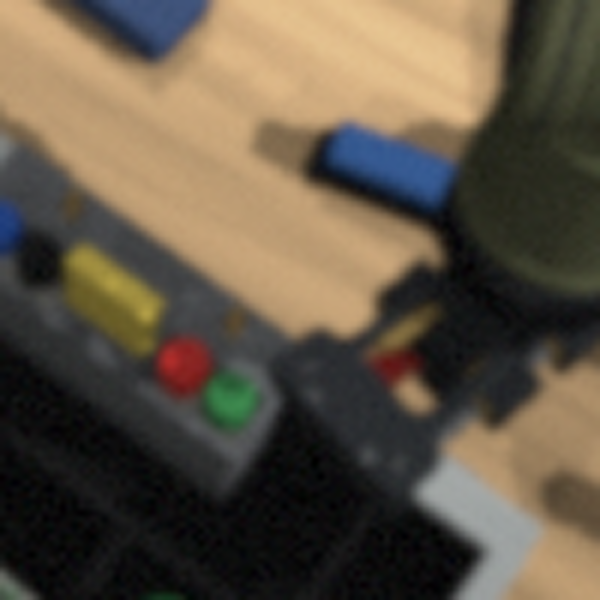

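Emit:
play_rows(increments=[[0,-4.5,7,3,-0.004,-0.007,0],[0,-1,7,0,0,0,-0.05],[0,-1,3.5,0,0,0,-0.09],[0,-1,4,0,0,0,-0.1],[0,-1,4,0,0,0,-0.11],[0,-1,4,0,0,0,-0.11],[0,-1.3,4.4,0,0,0,-0.12],[0,-1.3,4.4,0,0,0,-0.12]])

```text
clock: 19.75
tool_pos: [0.5216, 0.2306, 0.1323]
eef_rot: [0.975, 0.223, -0.0, -0.002]
contact_force: [-0.0, 0.7, -0.2]
opening: 0.002
```

```bash
python3 -c "
from k import *
show()
print([np.round(hand(x,.0138)[0],4) for x in (1.5,1.3,1.2,1.1,1.0)])
P=[];T=[]
for i in range(1,9):
    h,t=hand(1.1-.12*i,.013); P.append([*h,.131]);T.append(t)
plan(P,T,0)"
```

```text
t 19.75 p [0.5216 0.2306 0.1323] xang 0.4507 tilt [-0.001   0.0031 -1.    ] F [-0.02  0.71 -0.17] M [ 0.16 -0.02  0.05] open 0.002 q [-0.45  0.76 -0.08  1.83  0.1   0.55 -0.14]
[array([0.5254, 0.2464]), array([0.5236, 0.2389]), array([0.5233, 0.2351]), array([0.5233, 0.2312]), array([0.5238, 0.2274])]
[[0,0.4,5.4,1.3,-0.003,-0.001,-0.1],[0,-1.3,4.4,0.0,0.0,0.0,-0.12],[0,-1.3,4.4,0.0,0.0,0.0,-0.12],[0,-1.3,4.4,0.0,0.0,0.0,-0.12],[0,-1.3,4.4,0.0,0.0,0.0,-0.12],[0,-1.3,4.4,0.0,0.0,0.0,-0.12],[0,-1.3,4.4,0.0,0.0,0.0,-0.12],[0,-1.3,4.4,0.0,0.0,0.0,-0.12]]
```

Emit:
play_rows(increments=[[0,0.5,5,0,-0.003,0,-0.1],[0,-1.3,4.4,0,0,0,-0.12],[0,-1.3,4.4,0,0,0,-0.12],[0,-1.3,4.4,0,0,0,-0.12],[0,-1.3,4.4,0,0,0,-0.12],[0,-1.3,4.4,0,0,0,-0.12],[0,-1.3,4.4,0,0,0,-0.12],[0,-1.3,4.4,0,0,0,-0.12]])

```text
clock: 20.75
tool_pos: [0.5376, 0.1996, 0.1314]
eef_rot: [0.757, 0.654, -0.003, -0.002]
contact_force: [-0.7, 0.4, 0.5]
opening: 0.004
```

```bash
python3 -c "
from k import *
show()
snap('scene','s8');a=cv2.imread('pics/s8.png')
cv2.imwrite('pics/c8.png',cv2.resize(a[220:320,340:440],None,fx=6,fy=6,interpolation=2))
print([np.round(hand(x,.0138)[0],4) for x in (.4,.3,.2,.1,0)])
P=[];T=[]
for i in range(1,5):
    h,t=hand(.16-.06*i,.0135); P.append([*h,.131]);T.append(t)
plan(P,T,0)"
```

```text
t 20.75 p [0.5376 0.1996 0.1314] xang 1.4255 tilt [-7.2e-03  3.0e-04 -1.0e+00] F [-0.67  0.39  0.52] M [ 0.06  0.18 -0.01] open 0.004 q [-0.23  0.79 -0.36  1.81  0.43  0.63  0.59]
[array([0.534, 0.207]), array([0.5368, 0.2044]), array([0.5398, 0.202 ]), array([0.5431, 0.2   ]), array([0.5466, 0.1983])]
[[0,1.8,4.9,0.2,-0.007,0.001,-0.003],[0,-0.7,2.2,0.0,0.0,0.0,-0.06],[0,-0.7,2.2,0.0,0.0,0.0,-0.06],[0,-0.7,2.2,0.0,0.0,0.0,-0.06]]
```

View pics/c8.png

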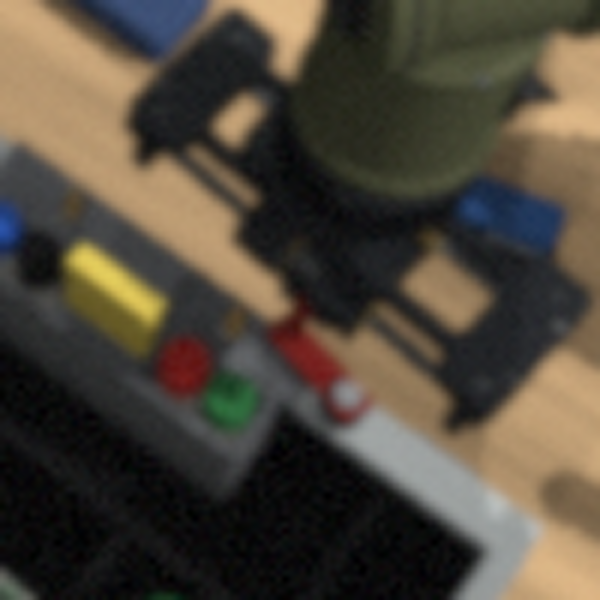

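Emit:
play_rows(increments=[[0,1,3,0,-0.005,0,-0.04],[0,0,2.5,0,0,0,-0.04],[0,0,2.5,0,0,0,-0.03],[0,0,1.5,0,0,0,0],[0,0,1,0,0,0,0],[0,0,0,0,0,0,0],[0,0,0,0,0,0,0],[0,0,0,0,0,0,0]])

```text
clock: 21.8
tool_pos: [0.5466, 0.1973, 0.1305]
eef_rot: [0.718, 0.696, -0.004, -0.001]
contact_force: [-1.6, -0.7, -0.0]
opening: 0.008
```

```bash
python3 -c "
from k import *
show()
snap('scene','s9');a=cv2.imread('pics/s9.png')
cv2.imwrite('pics/c9.png',cv2.resize(a[220:320,340:440],None,fx=6,fy=6,interpolation=2))"
```

```text
t 21.8 p [0.5466 0.1973 0.1305] xang 1.5408 tilt [-0.0066 -0.0044 -1.    ] F [-1.56 -0.67 -0.01] M [-0.13  0.39  0.01] open 0.008 q [-0.2   0.8  -0.39  1.78  0.46  0.66  0.68]
```

View pics/c9.png

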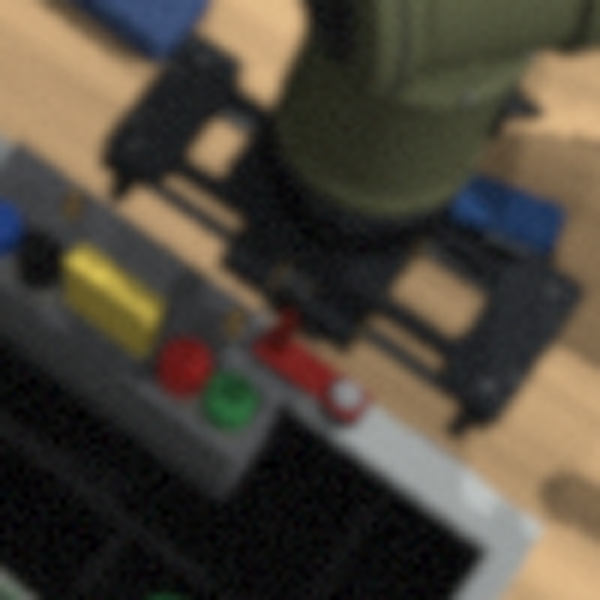

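Emit:
play_rows(increments=[[0,0,1.5,0,0,0,0],[0,0,1.5,0,0,0,0],[0,0,1.5,0,0,0,0],[0,0,1.5,0,0,0,0],[0,0,0.5,0,0,0,0],[0,0,0.5,0,0,0,0],[0,0,0,0,0,0,0],[0,0,0,0,0,0,0]])

```text
clock: 22.85
tool_pos: [0.5466, 0.1972, 0.1305]
eef_rot: [0.717, 0.697, -0.01, -0.004]
contact_force: [-3.9, -0.6, 1.8]
opening: 0.002
```

```bash
python3 -c "
from k import *
show()"
```

```text
t 22.85 p [0.5466 0.1972 0.1305] xang 1.5436 tilt [-0.0194 -0.0081 -0.9998] F [-3.94 -0.65  1.85] M [-0.1   0.73  0.01] open 0.002 q [-0.2   0.81 -0.39  1.77  0.45  0.68  0.69]
```

At the stop (no further travel, force rising). Back off along -y of the tool, rise, and look.

Emit:
play_rows(increments=[[0,0,-6,0,0,0,0],[0,0,-10,0,0,0,0],[0,0,-10,0,0,0,0],[0,0,-5,-25,0,0,0],[0,0,-20,-40,0,0,0],[0,0,-40,-30,0,0,0],[0,0,-40,0,0,0,0],[0,0,0,0,0,0,0]])

```text
clock: 23.85
tool_pos: [0.414, 0.2033, 0.2306]
eef_rot: [0.716, 0.698, -0.005, -0.002]
contact_force: [0.6, -0.4, 0.0]
opening: 0.007
```

```bash
python3 -c "
from k import *
show()
snap('scene','s10');a=cv2.imread('pics/s10.png');snap('top','t10');b=cv2.imread('pics/t10.png')
cv2.imwrite('pics/c10.png',np.hstack([cv2.resize(a[220:320,330:430],None,fx=4,fy=4,interpolation=2),cv2.resize(b[135:210,215:290],None,fx=5.333,fy=5.333,interpolation=2)]))
print('closed knob scene',proj('scene',[[*hand(0,0)[0],z] for z in(.117,.134,.151)]).round(1),'th.15',proj('scene',[[*hand(.15,0)[0],z] for z in(.117,.134,.151)]).round(1),proj('scene',[[*hand(.3,0)[0],z] for z in(.117,.134,.151)]).round(1))
from m import meas
meas('s10','t10',np.array([.5900,.1305,.1187]))"
```

```text
t 23.85 p [0.414  0.2033 0.2306] xang 1.5443 tilt [-0.0104 -0.0031 -0.9999] F [ 0.61 -0.44  0.05] M [0.02 0.   0.03] open 0.007 q [-0.25  0.53 -0.47  2.03  0.37  0.67  0.59]
closed knob scene [[385.8 277.6]
 [386.7 275.3]
 [387.6 272.9]] th.15 [[387.1 276.2]
 [388.  273.8]
 [388.9 271.4]] [[388.5 275. ]
 [389.5 272.6]
 [390.5 270.2]]
scene g [378.05 286.05] 62 [0.5947 0.1944 0.124 ] diff from expected [ 0.0019 -0.0001]
top g [243.66 171.94] 35 [0.5928 0.1938 0.124 ] diff from expected [ 0.     -0.0007]
scene r [370.47 280.07] 59 [0.5928 0.1698 0.124 ] diff from expected [ 0.001  -0.0007]
top r [250.43 172.05] 37 [0.5918 0.1692 0.124 ] diff from expected [ 0.0001 -0.0013]
scene b [339.18 256.94] 49 [0.588  0.0665 0.124 ] diff from expected [ 0.0008 -0.    ]
top b [279.14 172.61] 36 [0.5874 0.0648 0.124 ] diff from expected [ 0.0002 -0.0017]
```

View pics/c10.png

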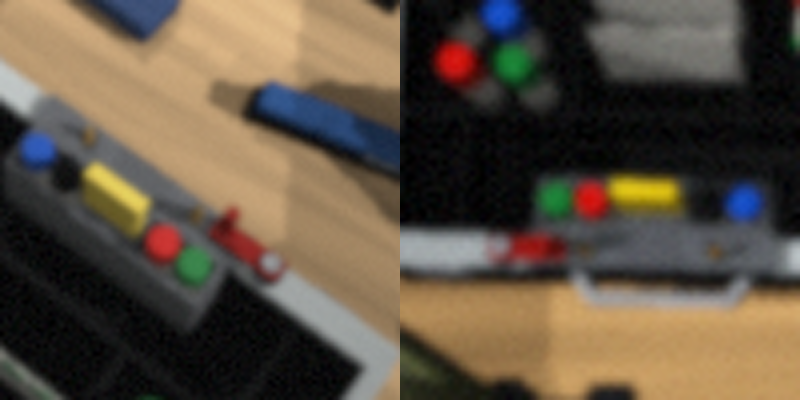

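```bash
python3 -c "
from h import *
a=cv2.imread('pics/top0.png').astype(int);b=cv2.imread('pics/t10.png').astype(int)
for n,(x,y) in dict(tape=(397,155),eraser=(298,226),cards=(368,158),glue=(176,206),jar=(208,227),stapler=(245,225),notes=(337,227)).items(): print(n,abs(a-b)[y-8:y+8,x-8:x+8].mean().round(1))
print(r.finish_job())"
```

```text
tape 4.3
eraser 4.3
cards 4.3
glue 7.5
jar 42.1
stapler 53.4
notes 17.2
the job is handed in; nothing more can be done
None
```

```bash
python3 -c "
import cv2,numpy as np
a=cv2.imread('pics/scene0.png');b=cv2.imread('pics/s10.png')
cv2.imwrite('pics/c11.png',np.vstack([cv2.resize(x[170:340,300:500],None,fx=2,fy=1.7) for x in(a,b)]))"
```

```text
(no output)
```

View pics/c11.png

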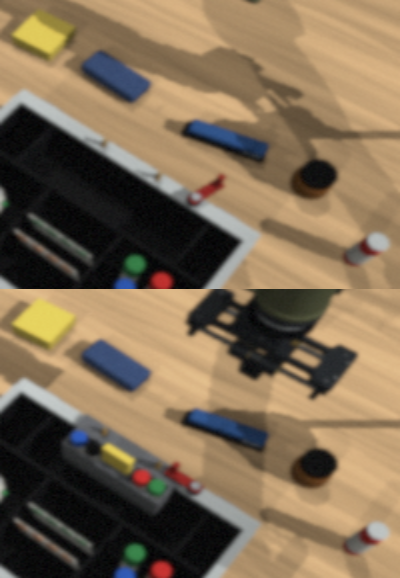

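The grey marker holder hangs in the case on both pins, and the red keeper is closed over the end of the flange. I handed the job in at about 24 s; it gives no verdict.

- **Holder:** I took the larger grey holder by its fin, lowered it onto the pins and let go once the flange rested on the rim. Contact force stayed at a few newtons in every reading. In the last pictures both pins show in the flange holes. The caps lie within about 2 mm of where a correct hang puts them, in both camera views.
- **Keeper:** I pushed the knob round with shut fingers until it stopped moving and the force rose to about 4 N, then backed off. The knob sits where the closed position should appear, and the bar lies along the rim. I judged the angle from pictures and force, since there is no direct reading.
- **Bystanders:** A pixel comparison of the top view flagged the stapler and the pin jar, and to a lesser degree the notes. I put this down to the arm and its shadow. I confirmed that only after handing in: the scene pictures from before and after show these three, the eraser and the glue stick in their original places. The tape and cards showed almost no change in the top view.

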